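# Sort the mixed produce into its prep trays

## Task

Sort the mixed produce into its containers: stand one garlic bulb upright in each of the two bays of the divided tray, put both limes in the empty dark bowl, and lay the sweet potato lengthwise in the undivided tray. Set things down rather than letting them fall from a height.

Things in the scene. Friction and masses are not known exactly. Their poses are not given: they have to be found in the camera images.
- garlic_big: the larger of two pinkish garlic bulbs standing root-down: 58x59 mm across at its widest (about 25 mm up), 59 mm high with its stem on top, 40 g; origin at the centre of its underside, z up along the stem
- garlic_small: the smaller garlic bulb: 51x51 mm across at its widest (about 22 mm up), 51 mm high, 25 g; origin at the centre of its underside, z up along the stem
- lime_big: the larger of two limes (may roll): 53 mm long (its own x), 45 mm thick (y and z), 50 g; origin at the start under its middle where it touches the table, z up; the origin turns with it as it rolls
- lime_small: the smaller lime (may roll): 51 mm long (its own x), 42 mm thick (y), 41 mm high (z), 40 g; origin at the start under its middle where it touches the table, z up; the origin turns with it as it rolls
- lime_big_middle (a point): the middle of the larger lime, 22.5 mm from its origin along its own z
- lime_small_middle (a point): the middle of the smaller lime, 20.5 mm from its origin along its own z
- sweet_potato: a purple-brown sweet potato lying on its side: 86 mm long along its own y, 38 mm wide (x), 39 mm high (z), 140 g, blunt tapering ends; origin at the centre of its underside, z up
- garlic_tray: fixed shallow rectangular steel tray with a cross wall in the middle that makes two equal bays: outside 114 mm (its x) by 200 mm (its y), 24 mm high, walls 4 mm, floor 4 mm thick; the cross wall, 20 mm high, stands at y = 0, so the bay centres are at y = +50 mm and y = -50 mm, each bay 106 x 94 mm inside; origin at the centre of its underside on the table, z up
- potato_tray: fixed shallow rectangular steel tray without a cross wall: outside 104 mm (its x) by 160 mm (its y, lengthwise), 24 mm high, walls 4 mm, floor 4 mm thick, inside 96 x 152 mm; origin at the centre of its underside on the table, z up
- lime_bowl: fixed round dark grey speckled bowl, empty (another such bowl, close to the robot, holds pickled greens), flaring upward: 124 mm across at the rim, 56 mm high, flat inner floor about 70 mm across and 9 mm above the table; origin at the centre of its underside on the table, z up
There are look-alikes about, which are no part of the job. What is shaped like the lime_small but blue or purple is not meant.

How it is judged:
At the end, for the whole second after the job is handed in: One bulb in each bay (within 30 mm along, 40 mm across of its centre), tilt < 0.5 rad, underside below 18 mm; lime middles within 45 mm of the empty bowl's centre, below 75 mm; potato in its tray (40 mm across, 50 mm along, below 35 mm, within 0.35 rad lengthwise); all at rest (((x of garlic_big in the frame of garlic_tray between -0.04 and 0.04 m and y of garlic_big in the frame of garlic_tray between 0.02 and 0.08 m and x of garlic_small in the frame of garlic_tray between -0.04 and 0.04 m and y of garlic_small in the frame of garlic_tray between -0.08 and -0.02 m) or (x of garlic_big in the frame of garlic_tray between -0.04 and 0.04 m and y of garlic_big in the frame of garlic_tray between -0.08 and -0.02 m and x of garlic_small in the frame of garlic_tray between -0.04 and 0.04 m and y of garlic_small in the frame of garlic_tray between 0.02 and 0.08 m)) and angle between each of garlic_big, garlic_small's own z axis and vertical below 0.5 rad and height (world z) of each of garlic_big, garlic_small below 0.018 m and horizontal distance between each of lime_big_middle, lime_small_middle and lime_bowl below 0.045 m and height (world z) of each of lime_big_middle, lime_small_middle below 0.075 m and x of sweet_potato in the frame of potato_tray between -0.04 and 0.04 m and y of sweet_potato in the frame of potato_tray between -0.05 and 0.05 m and height (world z) of sweet_potato below 0.035 m and angle between the y axis of sweet_potato and the y axis of potato_tray, either way round below 0.35 rad and linear speed of each of garlic_big, garlic_small, lime_big, lime_small, sweet_potato below 0.02 m/s and angular speed of each of garlic_big, garlic_small, lime_big, lime_small, sweet_potato below 0.3 rad/s); the robot touches nothing.
It fails at once if a piece of produce was let fall from a height (loose more than 0.12 m above the table) ((height (world z) of garlic_big above 0.12 m and contact force between anything else and garlic_big below 0.02 N) or (height (world z) of garlic_small above 0.12 m and contact force between anything else and garlic_small below 0.02 N) or (height (world z) of lime_big above 0.12 m and contact force between anything else and lime_big below 0.02 N) or (height (world z) of lime_small above 0.12 m and contact force between anything else and lime_small below 0.02 N) or (height (world z) of sweet_potato above 0.12 m and contact force between anything else and sweet_potato below 0.02 N)).
It also fails if it takes over 115 s, if anything falls off the work surface, if the arm or the gripper's body presses on something with over 40 N, if the wrist force passes 120 N, or if a joint passes its speed limit or range.

## Robot

A 7-joint arm with a two-finger parallel gripper is mounted at the origin on the work surface; the furniture and walls round the work are solid. World frame = base frame: x ahead of the robot, y to its left, z up, the work surface at z = 0. Lengths are in m, angles in rad, forces in N, time in s.
With the tool pointing down it reaches from about 0.425 to 0.925 m from the base axis. Payload 6.8 kg.
Tool frame: the origin (TCP) lies on the centre line of the jaws, within the pads' length; the fingertips stand 14 mm ahead of it and the grasp point (between the pads) lies 5 mm behind it (r.nose_length is the distance from the TCP to the fingertips, in m); z points along the fingers, y is the direction in which the jaws open and shut (so a half turn about z gives the same grasp; the last joint's range is limited). The gripper opens to 85 mm and grips with 20 to 120 N. Pads are 22 mm wide; open, the fingers measure 114 mm over their backs; the gripper's body (76 mm by 85 mm) begins 54 mm behind the grasp point. The pads swing forward as they close: fully open they stand 13 mm farther back than shut.
Start: joints at [1.058, 0.477, 0.022, 1.555, -0.011, 1.109, -0.083], TCP at [0.266, -0.62, 0.224] pointing down, gripper open.
Joint ranges: [-2.96, 2.96], [-0.34, 2.1], [-1.41, 1.46], [0.24, 2.44], [-1.37, 4.51], [0.17, 1.92], [-2.96, 2.96]. Speed limits (rad/s): [2.39, 2.39, 3.14, 3.14, 3.14, 3.14, 3.14].

## Interface

Orientations are given as a rotation vector (axis times angle).
In Python, from bench import r, imaging, look_for, outline_of gives the robot as it stands. The module is installed in compiled form; this text tells all that it offers.
- The arm moves only by the tool carry_out, never from a script. Its arguments are lists of equal length, an entry for each row: "offset": the shift along the tool's x, y, z as a fraction of full scale, a list of three; "turn": the turn, a rotation vector about the tool's x, y, z as a fraction of full scale, a list of three. A call has 1 to 8 rows; each row is the pose to reach, as a shift and turn from the pose commanded when the call began, along the tool's axes at that moment; what a row does not reach only later rows make up. Full scale, the value 1, is 0.5 m for a shift and 1.5 rad for a turn. A row lasts 1/10 s, in which the tool goes at most 50 mm and 8.59 degrees, less where a joint would pass 70% of its speed; a pose out of reach is approached as far as the arm can. A call with a number of a shift or a turn outside -1 to 1 is refused whole. A call with a gripper value outside its range is refused whole. "hand" is the closure, from 0 (fully open) to 1 (shut), set as the call begins (left out, the last holds). The fingers move at their own pace and stop on an object; "force" is the grip in N (left out, the last holds). Time passes only in rows, so rows that repeat a pose let the fingers close. It gives the time, the measured TCP pose, the force and the opening at its end, in the units of the state.
- r.get_obs(): the state, without advancing time (a new reading comes with each control period).
- imaging.grab_frame(name): name is "side" or "top"; returns a dict with "pixels" (420x560x3 uint8, red, green, blue), "fx", "fy", "cx", "cy" (pixels), "R" (3x3) and "t" (3): a world point X has camera coordinates R X + t. Camera axes: x right, y down, z forward; pixel columns grow to the right and rows downward; lengths in m; the calibration is good to about 2 mm. A picture is of the moment at which its call begins. There is no depth.
- r.hand_in(): hands the job in, once; it reports no verdict.
Trained networks look in the newest picture that a camera, given by its name, has taken for a name from the list of things; names that differ only in an ending like _2 or _b are one class to them, and where a whole thing is asked for, a point or a joint stands for the part that bears it (a point fixed in the world has none). Each returns a list of dicts, best first, with "score" (0 to 1); they miss things now and then, are a little off and sometimes report something else, mostly with a low value. They report only what shows in the picture. A call takes as long as a camera call. They do not tell look-alikes from the thing itself.
- look_for(query, camera): "xyz" ([x, y, z] in m, in the coordinates of the camera as it stood for that picture, good to about 4 mm: the middle of the surface that is visible of it).
- outline_of(query, camera): "region" (420x560 bool, what is visible of it).
The state is a dict: "clock": time; "joints": joint angles; "qvel": joint speeds; "tau": joint torques, N m; "tcp_pos": TCP position; "orientation": TCP orientation; "contact_force": force on the tool from outside, world axes, zero at the start; "moment": the same for the moment, N m; "grip_width": finger opening in m.
Only numpy, scipy, OpenCV 4.12 (cv2) and the standard library are available. Lean on these libraries where they do the work, as an engineer would, in place of code of your own. Each camera call takes 0.05 s, during which the arm holds its last target. There are 200 camera calls.

## Working session

There is one attempt and no reset: what is moved stays moved. The work goes in short steps, Python scripts to look and compute and a tool call to move; the robot and the scene stay as the last step left them, time stands still between calls to the robot, and variables do not carry over. Pictures are saved under pics/ and viewed, about 12 in all and at most 16, crops included, and the job is handed in when it is done.

Besides the shell and the picture viewer there is one more tool, called after ">>>" by a JSON object that holds its "method" and its "body", one argument or row to a line. carry_out: Moves the arm, as the interface text tells. Shift numbers are shares of 0.5 m and turn numbers shares of 1.5 rad, none past 1 either way. Its arguments: {"type":"object","properties":{"offset":{"type":"array","items":{"type":"array","items":{"type":"number","minimum":-1,"maximum":1}}},"turn":{"type":"array","items":{"type":"array","items":{"type":"number","minimum":-1,"maximum":1}}},"hand":{"type":"number"},"force":{"type":"number"}},"required":["offset","turn"]}

```bash
mkdir -p pics
cat > h.py <<'E'
from bench import r, imaging, look_for, outline_of
import numpy as np, cv2
from scipy.spatial.transform import Rotation as Ro
def grab(n,f=None):
    d=imaging.grab_frame(n)
    if f: cv2.imwrite(f'pics/{f}.png',cv2.cvtColor(d['pixels'],cv2.COLOR_RGB2BGR))
    return d
def toworld(d,p): return np.array(d['R']).T@(np.array(p)-np.array(d['t']))
def px(d,X):
    c=np.array(d['R'])@np.array(X)+np.array(d['t']); return np.array([d['fx']*c[0]/c[2]+d['cx'],d['fy']*c[1]/c[2]+d['cy']])
def onplane(d,uv,z):
    R=np.array(d['R']);o=-R.T@np.array(d['t']);v=R.T@np.array([(uv[0]-d['cx'])/d['fx'],(uv[1]-d['cy'])/d['fy'],1]);return o+v*(z-o[2])/v[2]
E
python3 - <<'E'
from h import *
np.set_printoptions(precision=3,suppress=True)
o=r.get_obs();print(o)
for c in('side','top'):
    d=grab(c,c+'0');print(c,-np.array(d['R']).T@d['t'],np.array(d['R']).tolist(),d['fx'])
    for n in 'garlic_big garlic_small lime_big lime_small sweet_potato garlic_tray potato_tray lime_bowl'.split():
        for q in look_for(n,c)[:4]: print(n,round(q['score'],2),toworld(d,q['xyz']),px(d,toworld(d,q['xyz'])).round())
E
```

```text
{'clock': 0.0, 'joints': array([ 1.058,  0.478,  0.022,  1.556, -0.011,  1.109, -0.083]), 'qvel': array([ 0.   , -0.   , -0.001,  0.001, -0.001,  0.001, -0.001]), 'tau': array([ -0.001, -59.646,   1.608, -28.119,   0.013,   0.009,  -0.   ]), 'tcp_pos': array([ 0.266, -0.62 ,  0.223]), 'orientation': array([-3.076, -0.631,  0.001]), 'contact_force': array([0.737, 0.042, 0.387]), 'moment': array([-0.012,  0.042,  0.007]), 'grip_width': 0.08538009907673212}
side [ 0.549 -0.794  0.8  ] [[0.9995738671493146, 0.028536324294278503, -0.006145104387716171], [0.014747062485381962, -0.6753460158323713, -0.7373535671897131], [-0.025191432277986876, 0.7369487343737787, -0.6754790556669165]] 421.6843490093337
garlic_big 0.69 [0.395 0.291 0.035] [244. 158.]
garlic_small 0.66 [0.421 0.142 0.027] [249. 190.]
lime_big 0.61 [ 0.403 -0.254  0.038] [224. 302.]
lime_small 0.49 [0.506 0.085 0.028] [278. 203.]
lime_small 0.47 [0.421 0.025 0.035] [245. 216.]
lime_small 0.45 [0.55  0.184 0.034] [294. 180.]
sweet_potato 0.68 [ 0.433 -0.114  0.032] [244. 255.]
garlic_tray 0.94 [ 0.612 -0.161  0.005] [319. 279.]
[... 225 characters left out ...]
4550849586], [-0.985112964419756, -0.004117421587778254, -0.17185893683945808], [0.171903947827835, -0.016519267404292482, -0.9849752009698671]] 476.7876910387004
garlic_big 0.69 [0.397 0.302 0.039] [161. 261.]
garlic_big 0.21 [0.633 0.059 0.004] [272. 161.]
garlic_small 0.6 [0.416 0.151 0.035] [230. 252.]
lime_big 0.8 [ 0.401 -0.239  0.044] [406. 259.]
lime_small 0.85 [0.508 0.094 0.037] [256. 211.]
lime_small 0.74 [0.551 0.2   0.035] [209. 193.]
lime_small 0.56 [0.424 0.035 0.034] [282. 249.]
sweet_potato 0.77 [ 0.427 -0.099  0.031] [342. 248.]
garlic_tray 0.94 [ 0.611 -0.16   0.001] [365. 171.]
potato_tray 0.62 [0.629 0.06  0.001] [272. 163.]
lime_bowl 0.79 [0.606 0.331 0.027] [153. 169.]
```

View pics/top0.png

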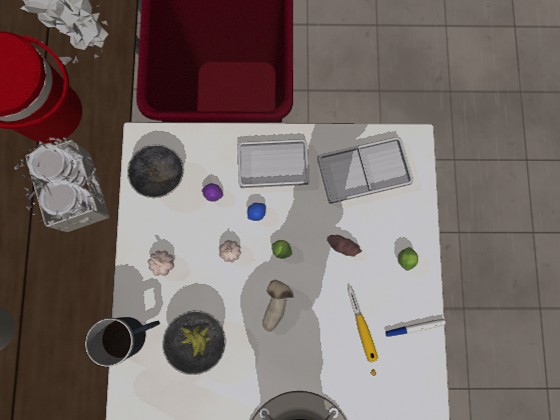

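View pics/side0.png

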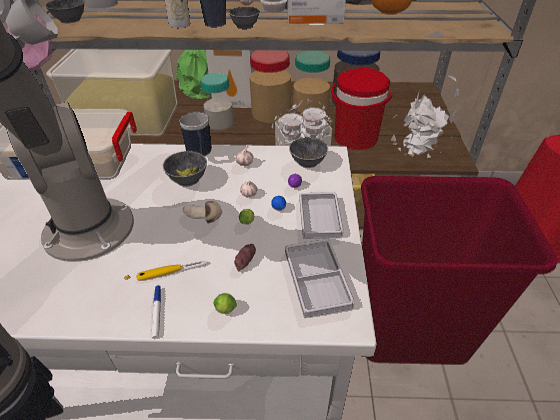

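The top view shows three things shaped like the small lime: green at (282,249), blue at (256,211) and purple at (212,192). Only the green one fits the description. The empty bowl is at (155,170); the one at (194,342) holds greens. Next I'll measure from outlines and check one enlarged crop.

Run:
```python
from h import *
np.set_printoptions(precision=3,suppress=True)
H=dict(garlic_big=.025,garlic_small=.022,lime_big=.0225,lime_small=.0205,sweet_potato=.0195,garlic_tray=.012,potato_tray=.012,lime_bowl=.05)
big=None
for c in('top','side'):
    d=grab(c)
    if c=='top':
        im=cv2.cvtColor(d['pixels'],cv2.COLOR_RGB2BGR);big=cv2.resize(im[130:280,130:430],None,fx=2.6,fy=2.6,interpolation=cv2.INTER_CUBIC)
    for n,z in H.items():
        for q in outline_of(n,c)[:3]:
            m=q['region'].astype(np.uint8)
            ys,xs=np.nonzero(m)
            if len(xs)<20: continue
            P=np.array([onplane(d,(x,y),z)[:2] for x,y in zip(xs,ys)])
            col=d['pixels'][ys,xs].mean(0).round()
            (cx,cy),(w,h),a=cv2.minAreaRect((P*1000).astype(np.float32))
            pc=np.linalg.eigh(np.cov(P.T))[1][:,1]
            b=cv2.boxPoints(((cx,cy),(w,h),a)); e=max((b[1]-b[0],b[2]-b[1]),key=np.linalg.norm)
            print(c,n,round(q['score'],2),'mean',P.mean(0),'rect',np.round([cx,cy,w,h]),'longyaw',round(np.degrees(np.arctan2(e[1],e[0]))%180,1),'pca',round(np.degrees(np.arctan2(pc[1],pc[0]))%180,1),col)
cv2.imwrite('pics/crop1.png',big)
```

```text
top garlic_big 0.58 mean [0.393 0.306] rect [393. 307.  53.  58.] longyaw 90.1 pca 86.7 [151. 133. 127.]
top garlic_small 0.86 mean [0.421 0.154] rect [421. 154.  46.  46.] longyaw 45.5 pca 78.9 [150. 133. 127.]
top lime_big 0.79 mean [ 0.404 -0.247] rect [ 404. -246.   42.   46.] longyaw 133.8 pca 163.1 [ 90. 112.  54.]
top lime_big 0.56 mean [ 0.61  -0.155] rect [ 611. -155.  122.  209.] longyaw 103.9 pca 104.3 [139. 137. 139.]
top lime_small 0.77 mean [0.51  0.096] rect [510.  96.  39.  39.] longyaw 0.5 pca 134.6 [ 48.  73. 143.]
top lime_small 0.57 mean [0.425 0.038] rect [424.  38.  42.  39.] longyaw 26.6 pca 56.8 [79. 96. 52.]
top lime_small 0.57 mean [0.554 0.197] rect [554. 197.  38.  39.] longyaw 117.5 pca 74.9 [ 94.  52. 120.]
top sweet_potato 0.57 mean [ 0.434 -0.102] rect [ 433. -103.   80.   35.] longyaw 69.4 pca 67.4 [80. 61. 60.]
top garlic_tray 0.59 mean [ 0.612 -0.157] rect [ 613. -157.  122.  208.] longyaw 103.5 pca 103.7 [139. 137. 139.]
top potato_tray 0.63 mean [0.626 0.058] rect [627.  58. 114. 164.] longyaw 92.7 pca 92.7 [151. 149. 151.]
top lime_bowl 0.73 mean
[... 340 characters left out ...]
00. -245.   47.   55.] longyaw 133.9 pca 119.2 [111. 129.  55.]
side lime_small 0.71 mean [0.508 0.097] rect [507.  97.  39.  55.] longyaw 91.4 pca 99.3 [ 30.  73. 159.]
side lime_small 0.67 mean [0.422 0.039] rect [423.  40.  41.  64.] longyaw 96.0 pca 95.3 [ 90. 104.  49.]
side lime_small 0.6 mean [0.552 0.198] rect [553. 198.  55.  40.] longyaw 59.4 pca 86.3 [104.  47. 130.]
side sweet_potato 0.84 mean [ 0.43  -0.105] rect [ 430. -105.   90.   40.] longyaw 73.7 pca 75.1 [88. 60. 59.]
side potato_tray 0.86 mean [0.624 0.055] rect [624.  61. 109. 187.] longyaw 93.1 pca 93.4 [159. 150. 153.]
side lime_bowl 0.57 mean [0.593 0.309] rect [596. 305. 117. 158.] longyaw 91.1 pca 88.7 [70. 66. 66.]
```

View pics/crop1.png

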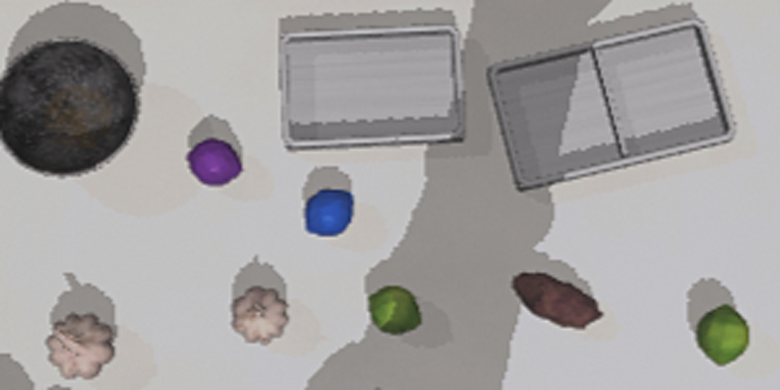

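The crop confirms it: the green lime at full-image pixel (282,249) is lime_small, and blue and purple are decoys. I'll start with lime_big.

>>> {"method": "carry_out", "body": {
  "offset": [
    [0.544,-0.58,0.2],
    [0.544,-0.58,0.2],
    [0.544,-0.58,0.2],
    [0.544,-0.58,0.2],
    [0.544,-0.58,0.2],
    [0.544,-0.58,0.2],
    [0.544,-0.58,0.2],
    [0.544,-0.58,0.2]
  ],
  "turn": [
    [0,0,-0.777],
    [0,0,-0.777],
    [0,0,-0.777],
    [0,0,-0.777],
    [0,0,-0.777],
    [0,0,-0.777],
    [0,0,-0.777],
    [0,0,-0.777]
  ],
  "hand": 0,
  "force": 25
}}

```text
clock: 2.6
tcp_pos: [0.3989, -0.2543, 0.1268]
orientation: [2.215, 2.226, 0.0]
contact_force: [1.1, 0.4, -1.0]
grip_width: 0.0854
```

```bash
cat >> h.py <<'E'
def st():
    o=r.get_obs(); R=Ro.from_rotvec(o['orientation']).as_matrix()
    print('t',round(o['clock'],2),'tcp',o['tcp_pos'].round(4),'yaw_x',np.degrees(np.arctan2(R[1,0],R[0,0])).round(1),'tilt',np.degrees(np.arccos(-R[2,2])).round(2),'w',round(o['grip_width'],4),'F',o['contact_force'].round(1),'j7',o['joints'][6].round(2)); return o,R
E
python3 -c "
from h import *
print(r.nose_length);st()"
```

```text
0.014
t 2.6 tcp [ 0.3989 -0.2543  0.1268] yaw_x 90.3 tilt 0.07 w 0.0854 F [ 1.1  0.4 -1. ] j7 0.29
```

>>> {"method": "carry_out", "body": {
  "offset": [
    [0,0,0.0],
    [0,0,0.08],
    [0,0,0.14],
    [0,0,0.206],
    [0,0,0.206],
    [0,0,0.206]
  ],
  "turn": [
    [0,0,0],
    [0,0,0],
    [0,0,0],
    [0,0,0],
    [0,0,0],
    [0,0,0]
  ]
}}

```text
clock: 3.2
tcp_pos: [0.3983, -0.2561, 0.024]
orientation: [-2.222, -2.22, 0.0]
contact_force: [0.4, 0.1, 1.7]
grip_width: 0.0853
```

```bash
python3 -c "
from h import *
st()"
```

```text
t 3.2 tcp [ 0.3983 -0.2561  0.024 ] yaw_x 89.9 tilt 0.05 w 0.0853 F [0.4 0.1 1.7] j7 0.19
```

>>> {"method": "carry_out", "body": {
  "offset": [
    [0.02,0.007,0.008],
    [0.02,0.007,0.008],
    [0.02,0.007,0.008]
  ],
  "turn": [
    [0,0,0],
    [0,0,0],
    [0,0,0]
  ]
}}

```text
clock: 3.5
tcp_pos: [0.4027, -0.2458, 0.0208]
orientation: [2.22, 2.221, 0.001]
contact_force: [-0.3, 0.2, -0.2]
grip_width: 0.0854
```

>>> {"method": "carry_out", "body": {
  "offset": [
    [0,0,0],
    [0,0,0],
    [0,0,0],
    [0,0,0],
    [0,0,0],
    [0,0,0],
    [0,0,0],
    [0,0,0]
  ],
  "turn": [
    [0,0,0],
    [0,0,0],
    [0,0,0],
    [0,0,0],
    [0,0,0],
    [0,0,0],
    [0,0,0],
    [0,0,0]
  ],
  "hand": 1
}}

```text
clock: 4.3
tcp_pos: [0.402, -0.2462, 0.0201]
orientation: [2.222, 2.22, -0.0]
contact_force: [-1.6, 0.0, 6.8]
grip_width: 0.0423
```

>>> {"method": "carry_out", "body": {
  "offset": [
    [0,0,-0.05],
    [0,0,-0.13],
    [0,0,-0.21],
    [0.03,0.01,-0.26],
    [0.1,0.03,-0.26],
    [0.18,0.06,-0.26],
    [0.26,0.09,-0.26],
    [0.34,0.12,-0.26]
  ],
  "turn": [
    [0,0,0],
    [0,0,0],
    [0,0,0],
    [0,0,0],
    [0,0,0],
    [0,0,0],
    [0,0,0],
    [0,0,0]
  ]
}}

```text
clock: 5.1
tcp_pos: [0.4622, -0.0746, 0.1499]
orientation: [2.223, 2.22, 0.0]
contact_force: [-0.0, -0.2, 0.2]
grip_width: 0.0001
```

>>> {"method": "carry_out", "body": {
  "offset": [
    [0.08,0.03,0],
    [0.17,0.06,0],
    [0.26,0.09,0],
    [0.35,0.12,0],
    [0.44,0.15,0],
    [0.53,0.18,0],
    [0.62,0.21,0],
    [0.7,0.24,0]
  ],
  "turn": [
    [0,0,0],
    [0,0,0],
    [0,0,0],
    [0,0,0],
    [0,0,0],
    [0,0,0],
    [0,0,0],
    [0,0,0]
  ]
}}

```text
clock: 5.9
tcp_pos: [0.5822, 0.2764, 0.1494]
orientation: [-2.221, -2.221, 0.0]
contact_force: [0.4, -0.6, 0.3]
grip_width: 0.0002
```

```bash
python3 -c "
from h import *
st()"
```

```text
t 5.9 tcp [0.5822 0.2764 0.1494] yaw_x 90.0 tilt 0.02 w 0.0002 F [ 0.4 -0.6  0.3] j7 -0.79
```

```bash
cat >> h.py <<'E'
def cen(n,z,c):
    d=grab(c); out=[]
    for q in outline_of(n,c)[:4]:
        ys,xs=np.nonzero(q['region'])
        if len(xs)<20: continue
        P=np.array([onplane(d,(x,y),z)[:2] for x,y in zip(xs,ys)])
        w=np.linalg.eigh(np.cov(P.T)); v=w[1][:,1]
        print(c,n,round(q['score'],2),P.mean(0).round(3),'yaw',np.degrees(np.arctan2(v[1],v[0])).round()%180,'ax',(4*np.sqrt(w[0])).round(3),d['pixels'][ys,xs].mean(0).round())
E
python3 -c "
from h import *
for c in('top','side'): cen('lime_big',.0225,c)
grab('top','top1')"
```

```text
top lime_big 0.89 [ 0.403 -0.246] yaw 166.0 ax [0.046 0.051] [102. 125.  64.]
top lime_big 0.27 [0.629 0.052] yaw 79.0 ax [0.115 0.182] [147. 145. 147.]
side lime_big 0.89 [ 0.399 -0.245] yaw 118.0 ax [0.045 0.054] [108. 127.  49.]
```

View pics/top1.png

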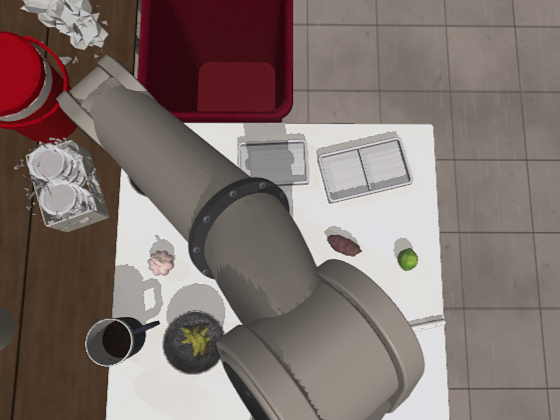

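The lime slipped straight out, because the pads sit farther back when they aren't shut, so I gripped above its middle. It hasn't moved, at pixel (407,260). I'll grip lower from here on. Next is garlic_small, which is nearest.

>>> {"method": "carry_out", "body": {
  "offset": [
    [-0.06,-0.08,0],
    [-0.12,-0.16,0],
    [-0.18,-0.24,0.02],
    [-0.242,-0.324,0.06],
    [-0.242,-0.324,0.1],
    [-0.242,-0.324,0.1],
    [-0.242,-0.324,0.1]
  ],
  "turn": [
    [0,0,0],
    [0,0,0],
    [0,0,0],
    [0,0,0],
    [0,0,0],
    [0,0,0],
    [0,0,0]
  ],
  "hand": 0
}}

```text
clock: 6.85
tcp_pos: [0.4208, 0.1525, 0.1003]
orientation: [2.224, 2.219, 0.001]
contact_force: [0.5, 0.2, 0.3]
grip_width: 0.0852
```

>>> {"method": "carry_out", "body": {
  "offset": [
    [0,0,0.04],
    [0,0,0.09],
    [0,0,0.14],
    [0,0,0.174],
    [0,0,0.174],
    [0,0,0.174]
  ],
  "turn": [
    [0,0,0],
    [0,0,0],
    [0,0,0],
    [0,0,0],
    [0,0,0],
    [0,0,0]
  ]
}}

```text
clock: 7.45
tcp_pos: [0.4215, 0.154, 0.0135]
orientation: [2.222, 2.221, 0.002]
contact_force: [0.4, 0.6, 0.9]
grip_width: 0.0854
```

>>> {"method": "carry_out", "body": {
  "offset": [
    [0,0,0],
    [0,0,0],
    [0,0,0],
    [0,0,0],
    [0,0,0],
    [0,0,0],
    [0,0,0],
    [0,0,0]
  ],
  "turn": [
    [0,0,0],
    [0,0,0],
    [0,0,0],
    [0,0,0],
    [0,0,0],
    [0,0,0],
    [0,0,0],
    [0,0,0]
  ],
  "hand": 1
}}

```text
clock: 8.25
tcp_pos: [0.4206, 0.1533, 0.0137]
orientation: [2.222, 2.22, 0.002]
contact_force: [-1.7, -0.2, 8.3]
grip_width: 0.0449
```

>>> {"method": "carry_out", "body": {
  "offset": [
    [0,0,-0.02],
    [0,0,-0.06],
    [0,0,-0.12],
    [0,0,-0.18],
    [0,0,-0.24],
    [0,0,-0.24]
  ],
  "turn": [
    [0,0,0],
    [0,0,0],
    [0,0,0],
    [0,0,0],
    [0,0,0],
    [0,0,0]
  ]
}}

```text
clock: 8.85
tcp_pos: [0.4224, 0.1543, 0.1368]
orientation: [2.22, 2.218, 0.01]
contact_force: [0.7, -0.3, -1.5]
grip_width: 0.0448
```

>>> {"method": "carry_out", "body": {
  "offset": [
    [-0.07,0.05,0],
    [-0.14,0.1,0],
    [-0.21,0.14,0],
    [-0.28,0.19,0],
    [-0.35,0.24,0],
    [-0.42,0.29,0],
    [-0.48,0.33,0],
    [-0.523,0.356,0]
  ],
  "turn": [
    [0,0,-0.02],
    [0,0,-0.04],
    [0,0,-0.06],
    [0,0,-0.08],
    [0,0,-0.1],
    [0,0,-0.12],
    [0,0,-0.14],
    [0,0,-0.158]
  ]
}}

```text
clock: 9.65
tcp_pos: [0.5986, -0.1115, 0.1323]
orientation: [1.946, 2.467, -0.001]
contact_force: [0.6, -0.5, -0.3]
grip_width: 0.0444
```

>>> {"method": "carry_out", "body": {
  "offset": [
    [0,0,0],
    [0,0,0.04],
    [0,0,0.09],
    [0,0,0.14],
    [0,0,0.14],
    [0,0,0.14]
  ],
  "turn": [
    [0,0,0],
    [0,0,0],
    [0,0,0],
    [0,0,0],
    [0,0,0],
    [0,0,0]
  ]
}}

```text
clock: 10.25
tcp_pos: [0.5974, -0.1077, 0.0629]
orientation: [-1.942, -2.468, 0.0]
contact_force: [0.6, -0.5, 0.2]
grip_width: 0.0446
```

```bash
python3 -c "
from h import *
st(); 
d=grab('side','s2'); im=cv2.cvtColor(d['pixels'],cv2.COLOR_RGB2BGR);cv2.imwrite('pics/s2.png',cv2.resize(im[180:340,200:400],None,fx=3,fy=3))"
```

```text
t 10.25 tcp [ 0.5974 -0.1077  0.0629] yaw_x 103.6 tilt 0.07 w 0.0446 F [ 0.6 -0.5  0.2] j7 0.02
```

View pics/s2.png

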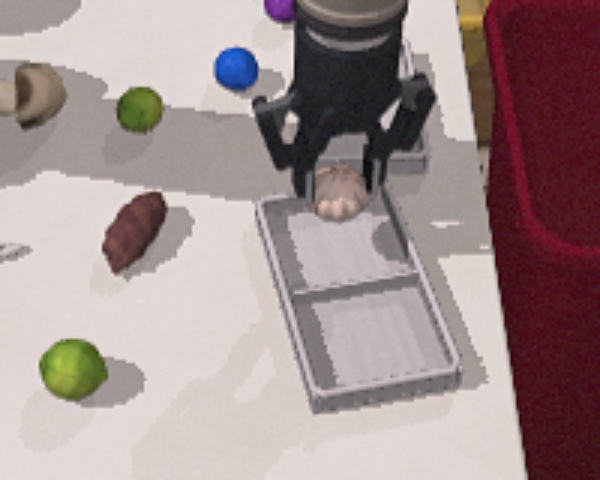

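The bulb is held upright at crop pixel (340,190), over the far bay. Lowering it and opening only part way.

>>> {"method": "carry_out", "body": {
  "offset": [
    [0,0,0.03],
    [0,0,0.06],
    [0,0,0.08],
    [0,0,0.087],
    [0,0,0.087],
    [0,0,0.087]
  ],
  "turn": [
    [0,0,0],
    [0,0,0],
    [0,0,0],
    [0,0,0],
    [0,0,0],
    [0,0,0]
  ]
}}

```text
clock: 10.9
tcp_pos: [0.598, -0.1084, 0.0191]
orientation: [-1.944, -2.468, -0.0]
contact_force: [-0.2, -0.1, -0.8]
grip_width: 0.0448
```

>>> {"method": "carry_out", "body": {
  "offset": [
    [0,0,0],
    [0,0,0],
    [0,0,0],
    [0,0,0],
    [0,0,0]
  ],
  "turn": [
    [0,0,0],
    [0,0,0],
    [0,0,0],
    [0,0,0],
    [0,0,0]
  ],
  "hand": 0.27
}}

```text
clock: 11.4
tcp_pos: [0.598, -0.1085, 0.0193]
orientation: [1.944, 2.468, 0.0]
contact_force: [0.6, 0.0, 0.1]
grip_width: 0.0621
```

>>> {"method": "carry_out", "body": {
  "offset": [
    [0,0,-0.03],
    [0,0,-0.08],
    [0,0,-0.14],
    [0,0,-0.2],
    [0,0,-0.227]
  ],
  "turn": [
    [0,0,0],
    [0,0,0],
    [0,0,0],
    [0,0,0],
    [0,0,0]
  ]
}}

```text
clock: 11.9
tcp_pos: [0.5997, -0.1084, 0.1367]
orientation: [1.941, 2.465, 0.004]
contact_force: [0.4, 0.1, 0.4]
grip_width: 0.0624
```

>>> {"method": "carry_out", "body": {
  "offset": [
    [0.02,-0.09,0],
    [0.04,-0.18,0],
    [0.06,-0.27,0],
    [0.088,-0.322,0.04],
    [0.088,-0.322,0.08],
    [0.088,-0.322,0.08],
    [0.088,-0.322,0.08]
  ],
  "turn": [
    [0,0,0.08],
    [0,0,0.17],
    [0,0,0.26],
    [0,0,0.35],
    [0,0,0.379],
    [0,0,0.379],
    [0,0,0.379]
  ],
  "hand": 0
}}

```text
clock: 12.6
tcp_pos: [0.4317, -0.1033, 0.0932]
orientation: [2.556, 1.826, 0.001]
contact_force: [-0.5, 0.2, 0.4]
grip_width: 0.0851
```

>>> {"method": "carry_out", "body": {
  "offset": [
    [0,0,0.04],
    [0,0,0.09],
    [0,0,0.14],
    [0,0,0.162],
    [0,0,0.162],
    [0,0,0.162]
  ],
  "turn": [
    [0,0,0],
    [0,0,0],
    [0,0,0],
    [0,0,0],
    [0,0,0],
    [0,0,0]
  ]
}}

```text
clock: 13.2
tcp_pos: [0.4321, -0.1034, 0.0125]
orientation: [2.557, 1.824, 0.001]
contact_force: [0.2, -0.3, -0.9]
grip_width: 0.0853
```

>>> {"method": "carry_out", "body": {
  "offset": [
    [0,0,0],
    [0,0,0],
    [0,0,0],
    [0,0,0],
    [0,0,0],
    [0,0,0],
    [0,0,0],
    [0,0,0]
  ],
  "turn": [
    [0,0,0],
    [0,0,0],
    [0,0,0],
    [0,0,0],
    [0,0,0],
    [0,0,0],
    [0,0,0],
    [0,0,0]
  ],
  "hand": 1,
  "force": 35
}}

```text
clock: 14.0
tcp_pos: [0.4317, -0.1037, 0.0125]
orientation: [2.557, 1.823, 0.001]
contact_force: [-1.1, -0.0, 8.0]
grip_width: 0.0346
```

>>> {"method": "carry_out", "body": {
  "offset": [
    [0,0,-0.02],
    [0,0,-0.06],
    [0,0,-0.12],
    [0,0,-0.18],
    [0,0,-0.2],
    [0,0,-0.2]
  ],
  "turn": [
    [0,0,0],
    [0,0,0],
    [0,0,0],
    [0,0,0],
    [0,0,0],
    [0,0,0]
  ]
}}

```text
clock: 14.6
tcp_pos: [0.4319, -0.1038, 0.113]
orientation: [2.556, 1.822, 0.003]
contact_force: [0.2, 0.8, -2.4]
grip_width: 0.0351
```

```bash
python3 -c "
from h import *
st(); cen('sweet_potato',.12,'side'); cen('garlic_small',.026,'side'); cen('garlic_small',.026,'top')
d=grab('side'); im=cv2.cvtColor(d['pixels'],cv2.COLOR_RGB2BGR);cv2.imwrite('pics/s3.png',cv2.resize(im[180:340,200:400],None,fx=3,fy=3))"
```

```text
t 14.6 tcp [ 0.4319 -0.1038  0.113 ] yaw_x 71.0 tilt 0.18 w 0.0351 F [ 0.2  0.8 -2.4] j7 -0.41
side sweet_potato 0.52 [ 0.426 -0.113] yaw 87.0 ax [0.035 0.081] [93. 62. 61.]
side garlic_small 0.63 [ 0.596 -0.109] yaw 84.0 ax [0.048 0.059] [174. 149. 143.]
side garlic_small 0.47 [ 0.609 -0.179] yaw 104.0 ax [0.139 0.241] [157. 149. 152.]
top garlic_small 0.92 [ 0.597 -0.106] yaw 146.0 ax [0.046 0.049] [141. 125. 119.]
```

View pics/s3.png

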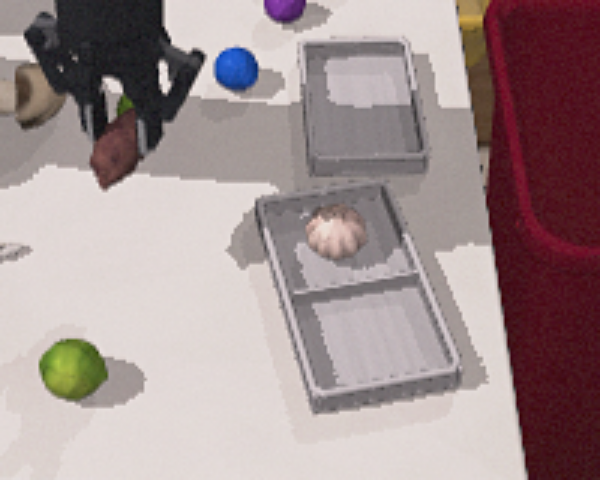

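>>> {"method": "carry_out", "body": {
  "offset": [
    [0.06,0.04,0],
    [0.12,0.08,0],
    [0.18,0.12,0],
    [0.25,0.16,0],
    [0.32,0.2,0],
    [0.38,0.235,0],
    [0.428,0.261,0],
    [0.428,0.261,0.01]
  ],
  "turn": [
    [0,0,-0.04],
    [0,0,-0.08],
    [0,0,-0.12],
    [0,0,-0.16],
    [0,0,-0.2],
    [0,0,-0.24],
    [0,0,-0.254],
    [0,0,-0.254]
  ]
}}

```text
clock: 15.75
tcp_pos: [0.6267, 0.061, 0.1066]
orientation: [-2.161, -2.279, -0.007]
contact_force: [-1.6, 0.1, -2.7]
grip_width: 0.0351
```

>>> {"method": "carry_out", "body": {
  "offset": [
    [0,0,0],
    [0,0,0.04],
    [0,0,0.08],
    [0,0,0.12],
    [0,0,0.15],
    [0,0,0.168],
    [0,0,0.178],
    [0,0,0.178]
  ],
  "turn": [
    [0,0,0],
    [0,0,0],
    [0,0,0],
    [0,0,0],
    [0,0,0],
    [0,0,0],
    [0,0,0],
    [0,0,0]
  ]
}}

```text
clock: 16.55
tcp_pos: [0.6242, 0.0561, 0.0177]
orientation: [2.167, 2.275, -0.0]
contact_force: [-0.4, 0.7, -1.0]
grip_width: 0.0352
```

>>> {"method": "carry_out", "body": {
  "offset": [
    [0,0,0],
    [0,0,0],
    [0,0,0],
    [0,0,0],
    [0,0,0]
  ],
  "turn": [
    [0,0,0],
    [0,0,0],
    [0,0,0],
    [0,0,0],
    [0,0,0]
  ],
  "hand": 0.4
}}

```text
clock: 17.05
tcp_pos: [0.6244, 0.0564, 0.018]
orientation: [2.166, 2.275, 0.001]
contact_force: [-0.3, 0.0, -1.1]
grip_width: 0.0513
```

>>> {"method": "carry_out", "body": {
  "offset": [
    [0,0,-0.03],
    [0,0,-0.08],
    [0,0,-0.14],
    [0,0,-0.2],
    [0,0,-0.228],
    [0,0,-0.228]
  ],
  "turn": [
    [0,0,0],
    [0,0,0],
    [0,0,0],
    [0,0,0],
    [0,0,0],
    [0,0,0]
  ]
}}

```text
clock: 17.65
tcp_pos: [0.6258, 0.0567, 0.1345]
orientation: [2.164, 2.273, 0.006]
contact_force: [0.0, -0.2, -0.9]
grip_width: 0.0514
```

```bash
python3 -c "
from h import *
st(); cen('sweet_potato',.0235,'side')
cen('garlic_big',.025,'side')"
```

```text
t 17.65 tcp [0.6258 0.0567 0.1345] yaw_x 92.8 tilt 0.27 w 0.0514 F [ 0.  -0.2 -0.9] j7 -0.4
side sweet_potato 0.67 [0.624 0.053] yaw 89.0 ax [0.038 0.096] [76. 52. 52.]
side sweet_potato 0.47 [0.423 0.036] yaw 99.0 ax [0.045 0.067] [ 93. 104.  54.]
side garlic_big 0.62 [0.392 0.306] yaw 99.0 ax [0.05 0.08] [169. 142. 136.]
```

>>> {"method": "carry_out", "body": {
  "offset": [
    [0,-0.08,0],
    [0,-0.17,0],
    [-0.01,-0.26,0],
    [-0.016,-0.34,0],
    [-0.016,-0.405,0.05],
    [-0.016,-0.405,0.1],
    [-0.016,-0.405,0.1],
    [-0.016,-0.405,0.1]
  ],
  "turn": [
    [0,0,0.01],
    [0,0,0.02],
    [0,0,0.033],
    [0,0,0.033],
    [0,0,0.033],
    [0,0,0.033],
    [0,0,0.033],
    [0,0,0.033]
  ],
  "hand": 0,
  "force": 25
}}

```text
clock: 18.65
tcp_pos: [0.4223, 0.0387, 0.0814]
orientation: [-2.221, -2.22, 0.001]
contact_force: [0.3, 0.4, 0.2]
grip_width: 0.0855
```

>>> {"method": "carry_out", "body": {
  "offset": [
    [0,0,0.04],
    [0,0,0.08],
    [0,0,0.12],
    [0,0,0.142],
    [0,0,0.142],
    [0,0,0.142]
  ],
  "turn": [
    [0,0,0],
    [0,0,0],
    [0,0,0],
    [0,0,0],
    [0,0,0],
    [0,0,0]
  ]
}}

```text
clock: 19.25
tcp_pos: [0.4232, 0.0387, 0.0113]
orientation: [2.222, 2.221, 0.001]
contact_force: [0.7, 1.0, 0.4]
grip_width: 0.0855
```

```bash
python3 -c "
from h import *
st()"
```

```text
t 19.25 tcp [0.4232 0.0387 0.0113] yaw_x 90.0 tilt 0.04 w 0.0855 F [0.7 1.  0.4] j7 -0.65
```

>>> {"method": "carry_out", "body": {
  "offset": [
    [0,0,0],
    [0,0,0],
    [0,0,0],
    [0,0,0],
    [0,0,0],
    [0,0,0],
    [0,0,0],
    [0,0,0]
  ],
  "turn": [
    [0,0,0],
    [0,0,0],
    [0,0,0],
    [0,0,0],
    [0,0,0],
    [0,0,0],
    [0,0,0],
    [0,0,0]
  ],
  "hand": 1
}}

```text
clock: 20.05
tcp_pos: [0.4227, 0.0384, 0.0114]
orientation: [2.222, 2.22, 0.0]
contact_force: [-2.7, -1.5, 9.7]
grip_width: 0.0387
```

>>> {"method": "carry_out", "body": {
  "offset": [
    [0,0,-0.02],
    [0,0,-0.06],
    [0,0,-0.12],
    [0,0,-0.18],
    [0,0,-0.24],
    [0,0,-0.26],
    [0,0,-0.26]
  ],
  "turn": [
    [0,0,0],
    [0,0,0],
    [0,0,0],
    [0,0,0],
    [0,0,0],
    [0,0,0],
    [0,0,0]
  ]
}}

```text
clock: 20.75
tcp_pos: [0.4233, 0.0384, 0.1422]
orientation: [2.221, 2.218, 0.004]
contact_force: [0.5, 0.5, -1.2]
grip_width: 0.038
```

>>> {"method": "carry_out", "body": {
  "offset": [
    [0.07,0.04,0],
    [0.15,0.09,0],
    [0.23,0.14,0],
    [0.31,0.19,0],
    [0.39,0.24,0],
    [0.47,0.285,0],
    [0.54,0.325,0],
    [0.583,0.348,0]
  ],
  "turn": [
    [0,0,0],
    [0,0,0],
    [0,0,0],
    [0,0,0],
    [0,0,0],
    [0,0,0],
    [0,0,0],
    [0,0,0]
  ]
}}

```text
clock: 21.55
tcp_pos: [0.5961, 0.3329, 0.1381]
orientation: [-2.218, -2.222, 0.003]
contact_force: [0.0, -0.1, -0.5]
grip_width: 0.0381
```

>>> {"method": "carry_out", "body": {
  "offset": [
    [0,0,0],
    [0,0,0],
    [0,0,0.04],
    [0,0,0.08],
    [0,0,0.08]
  ],
  "turn": [
    [0,0,0],
    [0,0,0],
    [0,0,0],
    [0,0,0],
    [0,0,0]
  ]
}}

```text
clock: 22.05
tcp_pos: [0.5944, 0.3262, 0.097]
orientation: [-2.223, -2.219, 0.012]
contact_force: [-0.7, 0.2, -0.3]
grip_width: 0.0382
```

```bash
python3 -c "
from h import *
st()
d=grab('side'); im=cv2.cvtColor(d['pixels'],cv2.COLOR_RGB2BGR);cv2.imwrite('pics/s4.png',cv2.resize(im[90:330,200:400],None,fx=2.4,fy=2.4))"
```

```text
t 22.05 tcp [0.5944 0.3262 0.097 ] yaw_x 89.9 tilt 0.42 w 0.0382 F [-0.7  0.2 -0.3] j7 -0.9
```

View pics/s4.png

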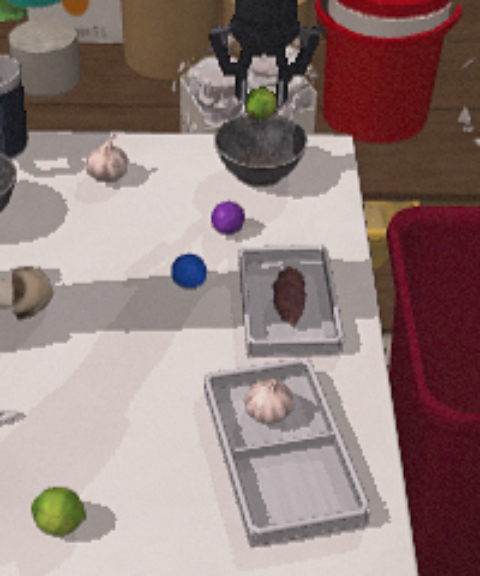

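The small lime is over the bowl at crop pixel (262,102). The small bulb stands upright in its bay at (270,400), and the potato lies lengthwise in its tray at (290,295).

>>> {"method": "carry_out", "body": {
  "offset": [
    [0,0,0.03],
    [0,0,0.06],
    [0,0,0.09],
    [0,0,0.11],
    [0,0,0.12],
    [0,0,0.12]
  ],
  "turn": [
    [0,0,0],
    [0,0,0],
    [0,0,0],
    [0,0,0],
    [0,0,0],
    [0,0,0]
  ]
}}

```text
clock: 22.7
tcp_pos: [0.596, 0.3296, 0.0396]
orientation: [-2.221, -2.221, 0.002]
contact_force: [-0.7, 0.4, 0.6]
grip_width: 0.0386
```

>>> {"method": "carry_out", "body": {
  "offset": [
    [0,0,0],
    [0,0,0],
    [0,0,0],
    [0,0,0],
    [0,0,0]
  ],
  "turn": [
    [0,0,0],
    [0,0,0],
    [0,0,0],
    [0,0,0],
    [0,0,0]
  ],
  "hand": 0.42
}}

```text
clock: 23.2
tcp_pos: [0.5967, 0.3299, 0.041]
orientation: [2.222, 2.221, 0.001]
contact_force: [-0.1, -0.7, 0.3]
grip_width: 0.0497
```

>>> {"method": "carry_out", "body": {
  "offset": [
    [0,0,-0.03],
    [0,0,-0.08],
    [0,0,-0.14],
    [0,0,-0.18],
    [0,0,-0.18],
    [0,0,-0.18]
  ],
  "turn": [
    [0,0,0],
    [0,0,0],
    [0,0,0],
    [0,0,0],
    [0,0,0],
    [0,0,0]
  ]
}}

```text
clock: 23.8
tcp_pos: [0.5968, 0.33, 0.1317]
orientation: [2.222, 2.22, 0.002]
contact_force: [0.4, -0.6, -1.1]
grip_width: 0.0495
```

```bash
python3 -c "
from h import *
st()"
```

```text
t 23.8 tcp [0.5968 0.33   0.1317] yaw_x 90.0 tilt 0.08 w 0.0495 F [ 0.4 -0.6 -1.1] j7 -0.89
```

>>> {"method": "carry_out", "body": {
  "offset": [
    [-0.01,-0.08,0],
    [-0.02,-0.16,0],
    [-0.03,-0.25,0],
    [-0.04,-0.33,0],
    [-0.048,-0.408,0.03],
    [-0.048,-0.408,0.064],
    [-0.048,-0.408,0.064],
    [-0.048,-0.408,0.064]
  ],
  "turn": [
    [0,0,0],
    [0,0,0],
    [0,0,0],
    [0,0,0],
    [0,0,0],
    [0,0,0],
    [0,0,0],
    [0,0,0]
  ],
  "hand": 0
}}

```text
clock: 24.6
tcp_pos: [0.3927, 0.3057, 0.0984]
orientation: [-2.222, -2.22, 0.002]
contact_force: [0.5, 1.0, 0.5]
grip_width: 0.0854
```

>>> {"method": "carry_out", "body": {
  "offset": [
    [0,0,0.04],
    [0,0,0.08],
    [0,0,0.12],
    [0,0,0.16],
    [0,0,0.172],
    [0,0,0.172],
    [0,0,0.172]
  ],
  "turn": [
    [0,0,0],
    [0,0,0],
    [0,0,0],
    [0,0,0],
    [0,0,0],
    [0,0,0],
    [0,0,0]
  ]
}}

```text
clock: 25.3
tcp_pos: [0.3933, 0.3065, 0.0135]
orientation: [2.223, 2.22, 0.002]
contact_force: [-0.3, -0.3, 0.2]
grip_width: 0.0854
```

>>> {"method": "carry_out", "body": {
  "offset": [
    [0,0,0],
    [0,0,0],
    [0,0,0],
    [0,0,0],
    [0,0,0],
    [0,0,0],
    [0,0,0],
    [0,0,0]
  ],
  "turn": [
    [0,0,0],
    [0,0,0],
    [0,0,0],
    [0,0,0],
    [0,0,0],
    [0,0,0],
    [0,0,0],
    [0,0,0]
  ],
  "hand": 1
}}

```text
clock: 26.1
tcp_pos: [0.393, 0.3063, 0.0138]
orientation: [2.222, 2.22, 0.002]
contact_force: [-1.1, -1.6, 8.4]
grip_width: 0.0529
```

>>> {"method": "carry_out", "body": {
  "offset": [
    [0,0,-0.02],
    [0,0,-0.06],
    [0,0,-0.12],
    [0,0,-0.18],
    [0,0,-0.24],
    [0,0,-0.26],
    [0,0,-0.26]
  ],
  "turn": [
    [0,0,0],
    [0,0,0],
    [0,0,0],
    [0,0,0],
    [0,0,0],
    [0,0,0],
    [0,0,0]
  ]
}}

```text
clock: 26.8
tcp_pos: [0.3934, 0.3065, 0.1445]
orientation: [2.222, 2.22, 0.005]
contact_force: [-0.1, 0.3, -0.5]
grip_width: 0.053
```

```bash
python3 -c "
from h import *
st()
d=grab('side'); im=cv2.cvtColor(d['pixels'],cv2.COLOR_RGB2BGR);cv2.imwrite('pics/s5.png',cv2.resize(im[60:220,200:360],None,fx=3.2,fy=3.2))"
```

```text
t 26.8 tcp [0.3934 0.3065 0.1445] yaw_x 89.9 tilt 0.2 w 0.053 F [-0.1  0.3 -0.5] j7 -1.06
```

View pics/s5.png

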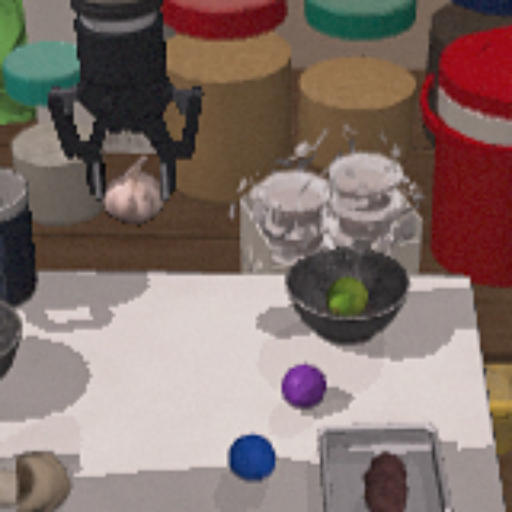

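Big bulb held at crop (133,195), small lime in the bowl at (347,297). Carrying the bulb to the near bay.

>>> {"method": "carry_out", "body": {
  "offset": [
    [-0.06,0.03,0],
    [-0.14,0.07,0],
    [-0.23,0.11,0],
    [-0.32,0.15,0],
    [-0.4,0.19,0],
    [-0.48,0.23,0],
    [-0.56,0.26,0],
    [-0.63,0.29,0]
  ],
  "turn": [
    [0,0,0],
    [0,0,0],
    [0,0,0],
    [0,0,0],
    [0,0,0],
    [0,0,0],
    [0,0,0],
    [0,0,0]
  ]
}}

```text
clock: 27.65
tcp_pos: [0.5366, -0.0118, 0.1408]
orientation: [-2.222, -2.218, 0.004]
contact_force: [0.5, 0.4, 0.4]
grip_width: 0.053
```

>>> {"method": "carry_out", "body": {
  "offset": [
    [-0.08,0.04,0],
    [-0.16,0.07,0],
    [-0.24,0.11,0],
    [-0.32,0.14,0],
    [-0.37,0.16,0],
    [-0.394,0.17,0],
    [-0.394,0.17,0],
    [-0.394,0.17,0.04]
  ],
  "turn": [
    [0,0,-0.03],
    [0,0,-0.06],
    [0,0,-0.09],
    [0,0,-0.12],
    [0,0,-0.15],
    [0,0,-0.158],
    [0,0,-0.158],
    [0,0,-0.158]
  ]
}}

```text
clock: 28.45
tcp_pos: [0.6237, -0.2042, 0.1242]
orientation: [1.942, 2.467, 0.004]
contact_force: [1.4, -0.0, 1.0]
grip_width: 0.0528
```

```bash
python3 -c "
from h import *
st()"
```

```text
t 28.45 tcp [ 0.6237 -0.2042  0.1242] yaw_x 103.6 tilt 0.2 w 0.0528 F [ 1.4 -0.   1. ] j7 0.19
```

>>> {"method": "carry_out", "body": {
  "offset": [
    [0,0,0.04],
    [0,0,0.09],
    [0,0,0.14],
    [0,0,0.175],
    [0,0,0.195],
    [0,0,0.207],
    [0,0,0.207],
    [0,0,0.207]
  ],
  "turn": [
    [0,0,0],
    [0,0,0],
    [0,0,0],
    [0,0,0],
    [0,0,0],
    [0,0,0],
    [0,0,0],
    [0,0,0]
  ]
}}

```text
clock: 29.25
tcp_pos: [0.6229, -0.2061, 0.0201]
orientation: [1.943, 2.467, 0.001]
contact_force: [0.2, -0.7, 0.3]
grip_width: 0.0526
```

>>> {"method": "carry_out", "body": {
  "offset": [
    [0,0,0],
    [0,0,0],
    [0,0,0],
    [0,0,0],
    [0,0,0]
  ],
  "turn": [
    [0,0,0],
    [0,0,0],
    [0,0,0],
    [0,0,0],
    [0,0,0]
  ],
  "hand": 0.22
}}

```text
clock: 29.75
tcp_pos: [0.6223, -0.2062, 0.0193]
orientation: [1.944, 2.468, 0.0]
contact_force: [-0.1, -0.4, -0.3]
grip_width: 0.067
```

>>> {"method": "carry_out", "body": {
  "offset": [
    [0,0,-0.03],
    [0,0,-0.08],
    [0,0,-0.14],
    [0,0,-0.2],
    [0,0,-0.22],
    [0,0,-0.22]
  ],
  "turn": [
    [0,0,0],
    [0,0,0],
    [0,0,0],
    [0,0,0],
    [0,0,0],
    [0,0,0]
  ]
}}

```text
clock: 30.35
tcp_pos: [0.6236, -0.2064, 0.1318]
orientation: [1.942, 2.465, 0.002]
contact_force: [0.4, -0.5, -1.0]
grip_width: 0.0663
```

```bash
python3 -c "
from h import *
st()
for c in('top','side'): cen('lime_big',.0225,c)"
```

```text
t 30.35 tcp [ 0.6236 -0.2064  0.1318] yaw_x 103.5 tilt 0.24 w 0.0663 F [ 0.4 -0.5 -1. ] j7 0.2
top lime_big 0.8 [ 0.403 -0.246] yaw 159.0 ax [0.046 0.049] [ 94. 116.  58.]
top lime_big 0.67 [0.598 0.332] yaw 49.0 ax [0.043 0.051] [ 84. 108.  41.]
side lime_big 0.85 [ 0.399 -0.245] yaw 119.0 ax [0.049 0.057] [114. 133.  55.]
```

>>> {"method": "carry_out", "body": {
  "offset": [
    [0,-0.08,0],
    [0.01,-0.17,0],
    [0.01,-0.26,0],
    [0.02,-0.35,0],
    [0.028,-0.42,0.03],
    [0.028,-0.45,0.1],
    [0.028,-0.45,0.1],
    [0.028,-0.45,0.1]
  ],
  "turn": [
    [0,0,0.04],
    [0,0,0.08],
    [0,0,0.12],
    [0,0,0.158],
    [0,0,0.158],
    [0,0,0.158],
    [0,0,0.158],
    [0,0,0.158]
  ],
  "hand": 0
}}

```text
clock: 31.35
tcp_pos: [0.4005, -0.2447, 0.079]
orientation: [-2.22, -2.22, -0.0]
contact_force: [0.5, -1.3, 0.3]
grip_width: 0.0857
```

>>> {"method": "carry_out", "body": {
  "offset": [
    [0,0,0.04],
    [0,0,0.08],
    [0,0,0.12],
    [0,0,0.136],
    [0,0,0.136],
    [0,0,0.136]
  ],
  "turn": [
    [0,0,0],
    [0,0,0],
    [0,0,0],
    [0,0,0],
    [0,0,0],
    [0,0,0]
  ]
}}

```text
clock: 31.95
tcp_pos: [0.4016, -0.2453, 0.0121]
orientation: [2.22, 2.221, 0.001]
contact_force: [-0.5, -0.8, 0.4]
grip_width: 0.0852
```

>>> {"method": "carry_out", "body": {
  "offset": [
    [0,0,0],
    [0,0,0],
    [0,0,0],
    [0,0,0],
    [0,0,0],
    [0,0,0],
    [0,0,0],
    [0,0,0]
  ],
  "turn": [
    [0,0,0],
    [0,0,0],
    [0,0,0],
    [0,0,0],
    [0,0,0],
    [0,0,0],
    [0,0,0],
    [0,0,0]
  ],
  "hand": 1
}}

```text
clock: 32.75
tcp_pos: [0.4009, -0.2456, 0.0124]
orientation: [2.221, 2.22, 0.0]
contact_force: [-1.6, 1.0, 10.0]
grip_width: 0.0481
```

>>> {"method": "carry_out", "body": {
  "offset": [
    [0,0,-0.02],
    [0,0,-0.06],
    [0,0,-0.12],
    [0,0,-0.18],
    [0,0,-0.24],
    [0,0,-0.26],
    [0,0,-0.26]
  ],
  "turn": [
    [0,0,0],
    [0,0,0],
    [0,0,0],
    [0,0,0],
    [0,0,0],
    [0,0,0],
    [0,0,0]
  ]
}}

```text
clock: 33.45
tcp_pos: [0.401, -0.2459, 0.1428]
orientation: [2.22, 2.218, 0.001]
contact_force: [0.6, -1.0, -1.3]
grip_width: 0.048
```

>>> {"method": "carry_out", "body": {
  "offset": [
    [0.06,0.02,0],
    [0.14,0.05,0],
    [0.22,0.08,0],
    [0.3,0.11,0],
    [0.38,0.14,0],
    [0.46,0.17,0],
    [0.54,0.2,0],
    [0.6,0.22,0]
  ],
  "turn": [
    [0,0,0],
    [0,0,0],
    [0,0,0],
    [0,0,0],
    [0,0,0],
    [0,0,0],
    [0,0,0],
    [0,0,0]
  ]
}}

```text
clock: 34.25
tcp_pos: [0.51, 0.0575, 0.1398]
orientation: [-2.218, -2.222, 0.001]
contact_force: [0.2, -1.1, -0.2]
grip_width: 0.0479
```

>>> {"method": "carry_out", "body": {
  "offset": [
    [0.08,0.03,0],
    [0.16,0.06,0],
    [0.24,0.09,0],
    [0.32,0.12,0],
    [0.4,0.145,0],
    [0.45,0.16,0],
    [0.487,0.171,0],
    [0.487,0.171,0]
  ],
  "turn": [
    [0,0,0],
    [0,0,0],
    [0,0,0],
    [0,0,0],
    [0,0,0],
    [0,0,0],
    [0,0,0],
    [0,0,0]
  ]
}}

```text
clock: 35.05
tcp_pos: [0.5945, 0.3015, 0.1391]
orientation: [-2.215, -2.223, 0.002]
contact_force: [-0.9, 0.3, -1.5]
grip_width: 0.048
```

>>> {"method": "carry_out", "body": {
  "offset": [
    [0,0,0],
    [0,0,0.05],
    [0,0,0.1],
    [0,0,0.14],
    [0,0,0.165],
    [0,0,0.176],
    [0,0,0.176],
    [0,0,0.176]
  ],
  "turn": [
    [0,0,0],
    [0,0,0],
    [0,0,0],
    [0,0,0],
    [0,0,0],
    [0,0,0],
    [0,0,0],
    [0,0,0]
  ]
}}

```text
clock: 35.85
tcp_pos: [0.5966, 0.2982, 0.0541]
orientation: [2.222, 2.22, 0.002]
contact_force: [0.2, 0.7, -0.5]
grip_width: 0.0479
```

```bash
python3 -c "
from h import *
st()
d=grab('side'); im=cv2.cvtColor(d['pixels'],cv2.COLOR_RGB2BGR);cv2.imwrite('pics/s6.png',cv2.resize(im[90:330,200:400],None,fx=2.4,fy=2.4))"
```

```text
t 35.85 tcp [0.5966 0.2982 0.0541] yaw_x 90.0 tilt 0.07 w 0.0479 F [ 0.2  0.7 -0.5] j7 -0.91
```

View pics/s6.png

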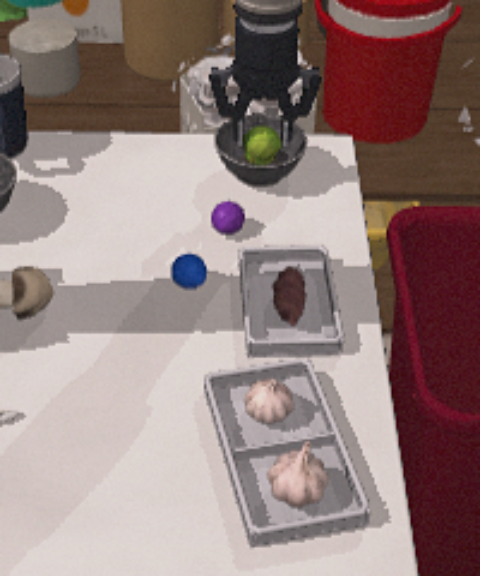

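The big lime is in the bowl's opening at crop (262,145), and both bulbs stand in their bays at (270,400) and (297,478). Releasing.

>>> {"method": "carry_out", "body": {
  "offset": [
    [0,0,0],
    [0,0,0],
    [0,0,0],
    [0,0,0],
    [0,0,0]
  ],
  "turn": [
    [0,0,0],
    [0,0,0],
    [0,0,0],
    [0,0,0],
    [0,0,0]
  ],
  "hand": 0.34
}}

```text
clock: 36.4
tcp_pos: [0.596, 0.2982, 0.0533]
orientation: [2.222, 2.221, 0.0]
contact_force: [0.3, -0.8, -0.6]
grip_width: 0.0562
```

>>> {"method": "carry_out", "body": {
  "offset": [
    [0,0,-0.03],
    [0,0,-0.08],
    [0,0,-0.16],
    [0,0,-0.24],
    [-0.05,-0.05,-0.3],
    [-0.12,-0.1,-0.3],
    [-0.2,-0.15,-0.3],
    [-0.2,-0.15,-0.3]
  ],
  "turn": [
    [0,0,0],
    [0,0,0],
    [0,0,0],
    [0,0,0],
    [0,0,0],
    [0,0,0],
    [0,0,0],
    [0,0,0]
  ]
}}

```text
clock: 37.2
tcp_pos: [0.5183, 0.1919, 0.2035]
orientation: [2.225, 2.213, -0.008]
contact_force: [1.7, -0.1, -0.8]
grip_width: 0.0561
```

>>> {"method": "carry_out", "body": {
  "offset": [
    [-0.08,-0.04,0],
    [-0.16,-0.08,0],
    [-0.24,-0.12,0],
    [-0.32,-0.16,0],
    [-0.4,-0.18,0],
    [-0.48,-0.18,0],
    [-0.48,-0.18,0],
    [-0.48,-0.18,0]
  ],
  "turn": [
    [0,0,0],
    [0,0,0],
    [0,0,0],
    [0,0,0],
    [0,0,0],
    [0,0,0],
    [0,0,0],
    [0,0,0]
  ]
}}

```text
clock: 38.0
tcp_pos: [0.4313, -0.0421, 0.2041]
orientation: [2.223, 2.218, 0.001]
contact_force: [0.2, -0.2, -0.1]
grip_width: 0.0563
```

```bash
python3 -c "
from h import *
st()
for c in('top','side'):
  cen('lime_big',.033,c); cen('lime_small',.03,c); cen('lime_bowl',.055,c); cen('garlic_big',.029,c); cen('garlic_small',.026,c); cen('sweet_potato',.0235,c)
  d=grab(c); im=cv2.cvtColor(d['pixels'],cv2.COLOR_RGB2BGR)
  im=im[130:300,110:430] if c=='top' else im[90:330,200:400]
  cv2.imwrite('pics/f_%s.png'%c,cv2.resize(im,None,fx=2.4,fy=2.4))"
```

```text
t 38.0 tcp [ 0.4313 -0.0421  0.2041] yaw_x 89.9 tilt 0.08 w 0.0563 F [ 0.2 -0.2 -0.1] j7 -0.15
top lime_big 0.63 [0.611 0.299] yaw 22.0 ax [0.046 0.049] [ 97. 124.  47.]
top lime_small 0.69 [0.553 0.195] yaw 62.0 ax [0.041 0.048] [107.  64. 133.]
top lime_small 0.65 [0.509 0.095] yaw 128.0 ax [0.041 0.047] [ 54.  80. 151.]
top lime_small 0.5 [0.596 0.333] yaw 31.0 ax [0.037 0.049] [ 97. 124.  47.]
top lime_bowl 0.55 [0.595 0.325] yaw 22.0 ax [0.131 0.138] [62. 61. 60.]
top garlic_big 0.76 [ 0.628 -0.208] yaw 56.0 ax [0.046 0.06 ] [169. 148. 141.]
top sweet_potato 0.66 [0.626 0.058] yaw 87.0 ax [0.038 0.082] [69. 52. 52.]
side lime_big 0.58 [0.605 0.324] yaw 91.0 ax [0.046 0.07 ] [116. 135.  53.]
side lime_small 0.68 [0.552 0.185] yaw 86.0 ax [0.042 0.069] [107.  54. 130.]
side lime_small 0.52 [0.508 0.083] yaw 96.0 ax [0.039 0.059] [ 31.  67. 141.]
side lime_bowl 0.84 [0.592 0.304] yaw 89.0 ax [0.127 0.182] [71. 68. 67.]
side lime_bowl 0.72 [ 0.594 -0.135] yaw 85.0 ax [0.047 0.057] [179. 153. 147.]
side lime_bowl 0.63 [ 0.62  -0.227] yaw 70.0 ax [0.051 0.064] [178. 150. 144.]
side lime_bowl 0.46 [0.604 0.29 ] yaw 89.0 ax [0.047 0.065] [114. 132.  53.]
side garlic_big 0.57 [ 0.621 -0.206] yaw 81.0 ax [0.056 0.068] [178. 150. 144.]
side garlic_small 0.55 [ 0.596 -0.109] yaw 83.0 ax [0.05  0.062] [176. 151. 145.]
side sweet_potato 0.54 [0.623 0.053] yaw 88.0 ax [0.036 0.092] [69. 46. 45.]
```

View pics/f_top.png

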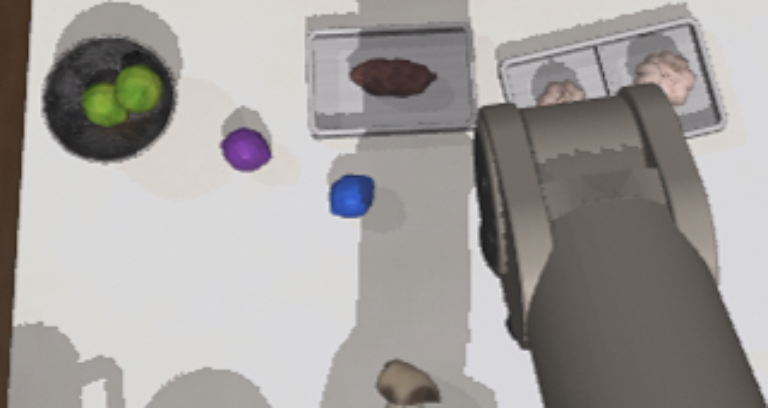

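View pics/f_side.png

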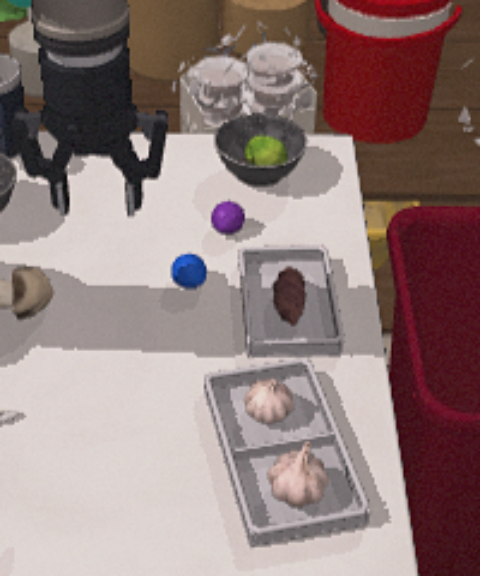

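Everything is in place. One check that the limes are at rest, then I'll hand in.

```bash
python3 -c "
from h import *
a=grab('top')['pixels'].astype(int)
for i in range(10): b=grab('top')['pixels'].astype(int)
print(abs(a-b)[140:205,125:185].mean(), abs(a-b)[330:380,480:540].mean()); cen('lime_big',.04,'top')
print(r.hand_in())"
```

```text
0.7749572649572649 0.6962222222222222
top lime_big 0.68 [0.609 0.298] yaw 157.0 ax [0.047 0.047] [ 97. 125.  46.]
top lime_big 0.67 [ 0.63  -0.162] yaw 88.0 ax [0.106 0.255] [156. 153. 155.]
top lime_big 0.52 [ 0.607 -0.104] yaw 99.0 ax [0.021 0.043] [148. 129. 123.]
the job is handed in; nothing more can be done
None
```

All five pieces of produce are in their containers, and I handed the job in at about 39 s of the 115 s allowed. `hand_in` gave no verdict.

**What I did:** the small garlic bulb is in the far bay of the divided tray and the big one in the near bay. The sweet potato lies lengthwise in the undivided tray, and both limes are in the empty dark bowl. The blue and purple look-alikes were left alone. My first grip on the big lime slipped while it was still on the table, because I held it too high. It didn't move, and a lower grip held later. I released the limes just above the bowl's floor, about 15–30 mm up, so the fingers would clear the sides; this was well under the 0.12 m limit.

**Last checks:**

| Thing | Check | Limit |
|---|---|---|
| Bulbs | about 3–5 mm from their bay centres, upright in the side picture | 30 mm along, 40 mm across |
| Sweet potato | about 4 mm or less off centre, within 6° of lengthwise | 40 mm across, 50 mm along, 20° |
| Big lime | about 27 mm from the bowl's centre | 45 mm |
| Small lime | about 10 mm from the bowl's centre | 45 mm |

- **At rest:** the bowl area in two pictures about 0.5 s apart differed only by picture noise. The gripper was clear of everything.
- **Weaker points:** the big lime leans on the small one, and I did not measure its height directly. From its position I judge it below the 75 mm limit.
- **Disagreement:** the side camera put the bowl's centre about 20 mm nearer, because its outline includes the bowl's outer wall, so I used the top camera.
- **Not seen from above:** in the last top picture the arm hid much of the small bulb, so its final position comes from the side camera. An earlier top picture agreed with it.

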